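# Nest sample cups under the vacuum bell and pump it down

### The arm

A 6-joint arm with a two-finger parallel gripper is mounted at the origin on the work surface. World frame = base frame: x ahead of the robot, y to its left, z up, the work surface at z = 0. Lengths are in mm, angles in rad, forces in N, time in s.
With the tool pointing down it reaches from about 350 to 775 mm from the base axis. Payload 7.3 kg.
Tool frame: the origin (TCP) lies midway between the tips of the shut fingers; the grasp point (between the pads) lies 19 mm behind it; z points along the fingers, x is the direction in which the jaws open and shut, and the axes are right-handed (so a half turn about z gives the same grasp; the last joint's range is limited). The gripper opens to 92 mm and grips with 3 to 60 N. Pads are 19 mm wide; open, the fingers measure 130 mm over their backs; the gripper's body (75 mm by 190 mm) begins 47 mm behind the grasp point.
Start: joints at [0.992, 0.342, 1.524, -0, 1.275, -0.146], TCP at [220.181, 476.619, 226.741] pointing down, gripper open.
Joint ranges: [-2.53, 2.53], [-0.77, 2.02], [0.04, 2.7], [-1, 4.14], [0.28, 2.66], [-3.11, 3.11]. Speed limits (rad/s): [2.57, 2.57, 3.14, 3.14, 3.14, 3.14].

### API

Orientations are given as [roll, pitch, yaw] about the fixed x, y, z axes, in that order (R = Rz(yaw) Ry(pitch) Rx(roll)).
In Python, from rig import arm gives the robot as it stands. Calls block until the motion is done:
- arm.reach(position, orientation): joint-space move of the TCP to a pose.
- arm.move_linear(position, vel=150, orientation=None, force_limit=None): straight line of the TCP; orientation=None keeps the orientation; vel is the mean speed in mm/s. With force_limit (N) it stops when the force on the tool has changed by that much, and returns True; else False.
- arm.move_j(angles): joint-space move.
- arm.set_gripper(opening, strength=None): opening from 0.0 (shut) to 1.0 (fully open); strength is the grip in N (None keeps the last); returns when the fingers have stopped.
- arm.dwell(seconds).
- arm.solve_ik(position, orientation): joint angles nearest the present ones, or None.
- arm.read_state(): the state.
- arm.get_image(name): name is "scene" or "side" or "wrist"; returns the picture (384x512x3 uint8, blue, green, red); there is no depth.
- arm.camera_info(name): a dict with "K" (3x3 intrinsics, pixels), "camera_from_world" (4x4, takes a point from world to camera coordinates); the wrist camera has in their place "hand_eye" (4x4, takes a point from camera to tool coordinates, whose origin is the TCP and whose axes are the tool frame's). Camera axes: x right, y down, z forward; pixel columns grow to the right and rows downward; lengths in mm; the calibration is good to about 2 mm. A picture is of the moment at which its call begins: read the wrist's pose just before it. camera_info takes no time and is no camera call.
A pose or a line that the arm cannot do raises arm.Unreachable and nothing moves.
- arm.job_done(): hands the job in, once; it reports no verdict.
The state is a dict: "clock": time; "q": joint angles; "qd": joint speeds; "tau": joint torques, N m; "ee_pos": TCP position; "ee_rot": TCP orientation; "wrist_force": force on the tool from outside, world axes, zero at the start; "ft_torque": the same for the moment, N m; "gripper_width": opening from 0.0 (shut) to 1.0 (fully open).
Only numpy, scipy, OpenCV 4.12 (cv2) and the standard library are available. Lean on these libraries where they do the work, as an engineer would, in place of code of your own. Each camera call takes 0.05 s, during which the arm holds its last target. There are 200 camera calls.

### The job

Put the clean metal sample cups away under vacuum: take the clear bell cover off the round base plate, nest every cup on the bench upright into one fully home stack in the middle of the plate, then stand the cover back over the stack with its rim flat and centred on the plate's black rubber ring. Then pump the air out with four full strokes of the hand lever, pressing it all the way down and letting it come all the way up each time; leave the tube rack and the bottle where they are.

Things in the scene. Friction and masses are not known exactly. Their poses are not given: they have to be found in the camera images.
- cup0: bare-metal stacking cup, 64 mm tall. Collar: outer dia 66, inner 61 mm, from 40 mm up to the rim; below it an outward step and a tapered body, dia 57 to 40 mm at the foot. Origin: centre of underside, z up. Nested, the step rests on the lower cup's rim: 24 mm higher per cup, 2 mm play. Grip the collar, fingertips less than 22 mm below the rim. 80 g. Starts on the right
- cup1: bare-metal stacking cup, 64 mm tall. Collar: outer dia 66, inner 61 mm, from 40 mm up to the rim; below it an outward step and a tapered body, dia 57 to 40 mm at the foot. Origin: centre of underside, z up. Nested, the step rests on the lower cup's rim: 24 mm higher per cup, 2 mm play. Grip the collar, fingertips less than 22 mm below the rim. 80 g. Starts on the right
- cup2: bare-metal stacking cup, 64 mm tall. Collar: outer dia 66, inner 61 mm, from 40 mm up to the rim; below it an outward step and a tapered body, dia 57 to 40 mm at the foot. Origin: centre of underside, z up. Nested, the step rests on the lower cup's rim: 24 mm higher per cup, 2 mm play. Grip the collar, fingertips less than 22 mm below the rim. 80 g. Starts on the right
- cup3: bare-metal stacking cup, 64 mm tall. Collar: outer dia 66, inner 61 mm, from 40 mm up to the rim; below it an outward step and a tapered body, dia 57 to 40 mm at the foot. Origin: centre of underside, z up. Nested, the step rests on the lower cup's rim: 24 mm higher per cup, 2 mm play. Grip the collar, fingertips less than 22 mm below the rim. 80 g. Starts on the right
- plate: fixed (placed differently each time) round steel base plate of the vacuum store, 152 mm across, flat top at z = 12 mm with a flush black rubber gasket ring (72 mm inside, 126 mm outside diameter), inside a raised edge 8 mm high and 130 mm in inside diameter. Origin: centre of its underside on the bench
- cover: clear plastic bell cover, open below: bore 90 mm, outer dia 98 mm, heavy steel flange round the lower rim 118 mm in dia and 10 mm high, inside height 145 mm, black knob dia 32 mm from 150 to 184 mm above the rim. 450 g. Origin: centre of the lower rim, z up. Starts on the plate, empty; there is free bench for it at the plate's near left. A stack of four cups is 136 mm tall
- pump: fixed hand vacuum pump on a 170 x 100 mm foot, 137 mm tall. Origin: on the bench, right under the lever's pivot; the lever reaches out along its -x axis. The pivot is 110 mm above the origin
- lever (a joint): angle of the sprung pump lever: 0 = up (at rest, arm 0.45 rad above level), 0.70 = pressed all the way down against its stop (0.25 rad below level). A spring brings it back up; about 5 N on the pad starts it, about 13 N holds it fully down
- lever_pad (a point): centre of the top face of the black 60 x 50 mm paddle at the lever's end, 155 mm along the arm from the pivot and 9 mm above its centre line; about 186 mm above the bench when up and about 80 mm when down. Press it from above
- rack: white rack of green-capped tubes, 90 x 150 mm, 107 mm tall, origin at the underside; a bystander
- bottle: white bottle, 66 mm in diameter, 160 mm tall, origin at the underside; a bystander
Things that resemble listed ones, but are neither listed nor needed, are in the scene too. What is shaped like the cup1 but purple or yellow is not meant.

How it is judged (in metres and radians):
On the way, in this order (a step that is already met when the one before it is completed fails the run):
1. the cover is off the plate and all cups present are nested upright in one stack, each within 12 mm of the plate's centre (horizontal distance between each of cup0, cup1, cup2, cup3 and plate below 0.012 m and angle between each of cup0, cup1, cup2, cup3's own z axis and vertical below 0.08 rad and (z of cup0 in the frame of plate between 0.008 and 0.016 m or z of cup0 in the frame of plate between 0.032 and 0.04 m or z of cup0 in the frame of plate between 0.056 and 0.064 m or z of cup0 in the frame of plate between 0.08 and 0.088 m) and (z of cup1 in the frame of plate between 0.008 and 0.016 m or z of cup1 in the frame of plate between 0.032 and 0.04 m or z of cup1 in the frame of plate between 0.056 and 0.064 m or z of cup1 in the frame of plate between 0.08 and 0.088 m) and (z of cup2 in the frame of plate between 0.008 and 0.016 m or z of cup2 in the frame of plate between 0.032 and 0.04 m or z of cup2 in the frame of plate between 0.056 and 0.064 m or z of cup2 in the frame of plate between 0.08 and 0.088 m) and (z of cup3 in the frame of plate between 0.008 and 0.016 m or z of cup3 in the frame of plate between 0.032 and 0.04 m or z of cup3 in the frame of plate between 0.056 and 0.064 m or z of cup3 in the frame of plate between 0.08 and 0.088 m) and horizontal distance between cover and plate above 0.09 m), for 0.2 s.
2. the cover stands flat on the plate over the nested stack, within 10 mm of its centre (horizontal distance between each of cup0, cup1, cup2, cup3 and plate below 0.012 m and angle between each of cup0, cup1, cup2, cup3's own z axis and vertical below 0.08 rad and (z of cup0 in the frame of plate between 0.008 and 0.016 m or z of cup0 in the frame of plate between 0.032 and 0.04 m or z of cup0 in the frame of plate between 0.056 and 0.064 m or z of cup0 in the frame of plate between 0.08 and 0.088 m) and (z of cup1 in the frame of plate between 0.008 and 0.016 m or z of cup1 in the frame of plate between 0.032 and 0.04 m or z of cup1 in the frame of plate between 0.056 and 0.064 m or z of cup1 in the frame of plate between 0.08 and 0.088 m) and (z of cup2 in the frame of plate between 0.008 and 0.016 m or z of cup2 in the frame of plate between 0.032 and 0.04 m or z of cup2 in the frame of plate between 0.056 and 0.064 m or z of cup2 in the frame of plate between 0.08 and 0.088 m) and (z of cup3 in the frame of plate between 0.008 and 0.016 m or z of cup3 in the frame of plate between 0.032 and 0.04 m or z of cup3 in the frame of plate between 0.056 and 0.064 m or z of cup3 in the frame of plate between 0.08 and 0.088 m) and horizontal distance between cover and plate below 0.01 m and angle between cover's own z axis and vertical below 0.05 rad and z of cover in the frame of plate between 0.008 and 0.016 m), for 0.2 s.
3. first stroke: lever pressed all the way down (joint above 0.62 of 0.70) (value of joint lever above 0.62 rad), for 0.05 s.
4. first stroke: lever back all the way up (joint below 0.08) (value of joint lever below 0.08 rad), for 0.05 s.
5. second stroke: lever pressed all the way down (joint above 0.62 of 0.70) (value of joint lever above 0.62 rad), for 0.05 s.
6. second stroke: lever back all the way up (joint below 0.08) (value of joint lever below 0.08 rad), for 0.05 s.
7. third stroke: lever pressed all the way down (joint above 0.62 of 0.70) (value of joint lever above 0.62 rad), for 0.05 s.
8. third stroke: lever back all the way up (joint below 0.08) (value of joint lever below 0.08 rad), for 0.05 s.
9. fourth stroke: lever pressed all the way down (joint above 0.62 of 0.70) (value of joint lever above 0.62 rad), for 0.05 s.
10. fourth stroke: lever back all the way up (joint below 0.08) (value of joint lever below 0.08 rad), for 0.05 s.
At the end, for the whole second after the job is handed in: All cups present are nested fully home (each within 4 mm of a 24 mm step in height), upright within 0.08 rad and within 12 mm of the plate's centre; the cover stands over them on the plate, flat within 0.05 rad and 4 mm, within 10 mm of the centre; the lever is up (below 0.08 rad); all at rest (all of step 2 and value of joint lever below 0.08 rad and linear speed of each of cover, cup0, cup1, cup2, cup3 below 0.02 m/s); the robot touches nothing.
It fails at once if the tube rack is pushed more than 30 mm away (distance of rack from where it was at the start of the episode above 0.03 m).
It fails at once if the bottle is pushed more than 30 mm away (distance of bottle from where it was at the start of the episode above 0.03 m).
Of cup0, cup1, cup2, cup3 only 2 to 4 are there at a start; the rules pass over those that are not, and their reading is None.
At some moment in a run one of cover may be knocked a few centimetres aside while the robot is not near it.
It also fails if it takes over 210 s, if anything falls off the work surface, if the arm or the gripper's body presses on something with over 40 N, if the wrist force passes 120 N, or if a joint passes its speed limit or range.

## Working session

There is one attempt and no reset: what is moved stays moved. The work goes in short steps, each a Python script; the robot and the scene stay as the last script left them, time stands still between calls to the robot, and variables do not carry over. Pictures are saved under pics/ and viewed, about 12 in all and at most 16, crops included, and the job is handed in when it is done.

```bash
ls; mkdir -p pics
cat > h.py <<'E'
import numpy as np, cv2
from rig import arm
def pix2plane(cam,uv,z,info=None):
    i=info or arm.camera_info(cam); K=np.array(i["K"]); T=np.array(i["camera_from_world"])
    R=T[:3,:3]; c=-R.T@T[:3,3]; d=R.T@np.linalg.inv(K)@np.array([uv[0],uv[1],1.])
    return c+d*(z-c[2])/d[2]
def proj(cam,p,i=None):
    i=i or arm.camera_info(cam); T=np.array(i["camera_from_world"]); q=np.array(i["K"])@(T[:3,:3]@np.array(p,float)+T[:3,3]); return q[:2]/q[2]
def rot(rpy):
    from scipy.spatial.transform import Rotation as Ro
    return Ro.from_euler('xyz',rpy).as_matrix()
def wrist():
    s=arm.read_state(); im=arm.get_image("wrist"); i=arm.camera_info("wrist")
    W=np.eye(4); W[:3,:3]=rot(s["ee_rot"]); W[:3,3]=s["ee_pos"]
    return im,{"K":i["K"],"camera_from_world":np.linalg.inv(W@np.array(i["hand_eye"]))}
E
python3 - <<'E'
from h import *
a=arm.get_image("scene");b=arm.get_image("side")
cv2.imwrite("pics/scene0.png",a);cv2.imwrite("pics/side0.png",b)
print(arm.read_state())
for n in("scene","side"):
    i=arm.camera_info(n);T=np.array(i["camera_from_world"]);print(n,np.round(i["K"],1).tolist(),-T[:3,:3].T@T[:3,3])
    print(np.round(T,3).tolist())
print(arm.camera_info("wrist"))
E
```

```text
pics
{'clock': 0.1, 'q': array([ 9.91985477e-01,  3.42647498e-01,  1.52490056e+00, -2.18572105e-05,
        1.27538118e+00, -1.46002655e-01]), 'qd': array([ 3.58572016e-05, -3.21671478e-03, -2.77685371e-03, -1.33397261e-03,
       -9.71445919e-04, -9.31742506e-04]), 'tau': array([ 8.21707272e-04, -4.32002914e+01, -2.44695532e+01,  7.17254123e-02,
        5.26206032e-02, -7.64419269e-05]), 'ee_pos': array([219.99075433, 476.3014285 , 226.12463788]), 'ee_rot': array([-3.14141888e+00,  1.32540231e-03,  1.13799462e+00]), 'wrist_force': array([ 0.26595284, -0.0944992 ,  0.48859034]), 'ft_torque': array([ 0.03349462, -0.01705647,  0.0162217 ]), 'gripper_width': 0.9980328801111077}
scene [[435.9, 0.0, 264.7], [0.0, 435.9, 188.7], [0.0, 0.0, 1.0]] [1153.68967528  243.94060539 1167.76899689]
[[-0.422, 0.907, -0.001, 266.59], [0.766, 0.356, -0.535, -346.48], [-0.485, -0.226, -0.845, 1600.96], [0.0, 0.0, 0.0, 1.0]]
side [[421.3, 0.0, 259.9], [0.0, 421.3, 191.4], [0.0, 0.0, 1.0]] [410.99568886 771.85631993 676.81444717]
[[-0.987, -0.163, -0.008, 536.881], [-0.085, 0.552, -0.83, 170.526], [0.14, -0.818, -0.558, 951.545], [0.0, 0.0, 0.0, 1.0]]
{'K': array([[279.03695752,   0.        , 254.46598003],
       [  0.        , 279.03695752, 188.73985592],
       [  0.        ,   0.        ,   1.        ]]), 'hand_eye': array([[ 9.99999681e-01,  7.91621529e-04, -1.09918782e-04,
         6.15871891e-01],
       [-7.22497160e-04,  9.54213930e-01,  2.99124143e-01,
        -8.19921037e+01],
       [ 3.41679145e-04, -2.99123968e-01,  9.54214198e-01,
        -1.58753833e+02],
       [ 0.00000000e+00,  0.00000000e+00,  0.00000000e+00,
         1.00000000e+00]])}
```

View pics/scene0.png

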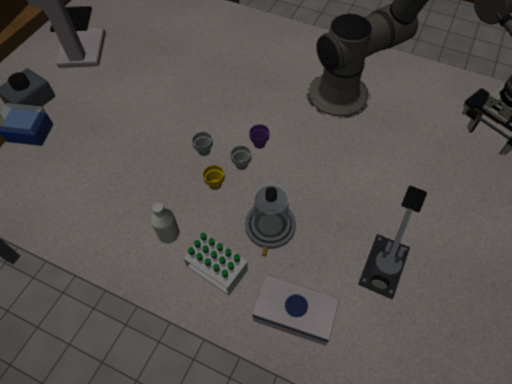

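View pics/side0.png

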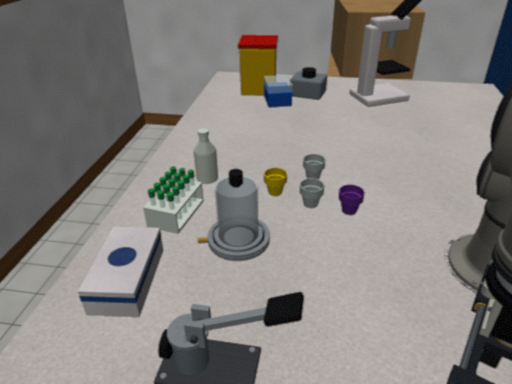

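Scene view: two metal cups at (203,143) and (241,157), with purple (260,135) and yellow (214,177) decoys. The plate and cover are at about (271,222), with the knob at (272,192). The lever pad is at (414,198), the rack at (216,258) and the bottle at (165,222). Side view agrees: there are only two metal cups, at (314,165) and (311,192).

```bash
python3 - <<'E'
from h import *
def P(n,a,b,z): print(n,np.round(pix2plane("scene",a,z)[:2]),np.round(pix2plane("side",b,z)[:2]))
P("cupA",(202,138),(314,159),64)
P("cupB",(241,152),(312,184),64)
P("purple",(260,130),(351,190),64)
P("yellow",(214,172),(276,174),64)
P("knobtop",(271,189),(236,174),196)
P("plate",(270.5,223),(239,237),12)
P("pad",(414,198),(285,308),186)
P("bottle top",(158,208),(204,132),160)
P("lever base",(386,266),(210,372),12)
print(proj("wrist",(0,0,0),wrist()[1]))
E
python3 - <<'E'
from h import *
s=arm.get_image("side");c=arm.get_image("scene")
A=cv2.resize(c[90:310,130:450],None,fx=2.5,fy=2.5,interpolation=cv2.INTER_CUBIC)
cv2.imwrite("pics/crop1.png",A)
E
```

```text
cupA [ 430. -317.] [ 435. -319.]
cupB [ 428. -178.] [ 433. -182.]
purple [ 321. -162.] [ 330. -169.]
yellow [ 532. -218.] [ 535. -218.]
knobtop [590.  -1.] [594.   8.]
plate [594.   1.] [595.   2.]
pad [452. 349.] [447. 352.]
bottle top [ 751. -258.] [ 743. -255.]
lever base [581. 354.] [572. 363.]
[-118.6613374   162.14289199]
```

View pics/crop1.png

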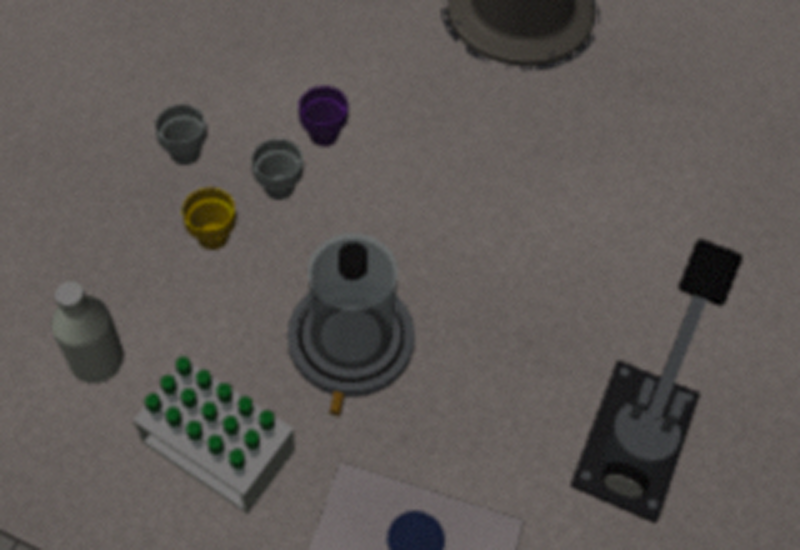

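Crop confirms two metal cups, a clear plate area and the pump pad. Next I take one overhead wrist view to refine the positions.

```bash
cat >> h.py <<'E'
def save(n,im,f=1.5): cv2.imwrite(f"pics/{n}.png",cv2.resize(im,None,fx=f,fy=f,interpolation=cv2.INTER_CUBIC))
E
python3 - <<'E'
from h import *
import pickle
p=arm.read_state()["ee_pos"]; arm.move_linear([p[0],p[1],330])
for z in (420,380,340):
    try: arm.reach([500,-110,z],[np.pi,0,0]); print(z);break
    except arm.Unreachable: pass
im,i=wrist(); save("w1",im); pickle.dump((im,i),open("w1.pkl","wb"))
for p in [(594,1,12),(592,2,196),(431,-318,64),(430,-180,64),(533,-218,64)]: print(p,proj("",p,i)*1.5)
print(arm.read_state()["clock"])
E
```

```text
420
(594, 1, 12) [455.88879045 128.98525051]
(592, 2, 196) [490.24675746 116.34966279]
(431, -318, 64) [331.54066989 372.60673012]
(430, -180, 64) [327.13576666 276.78103218]
(533, -218, 64) [406.85449262 304.74800199]
3.475
```

View pics/w1.png

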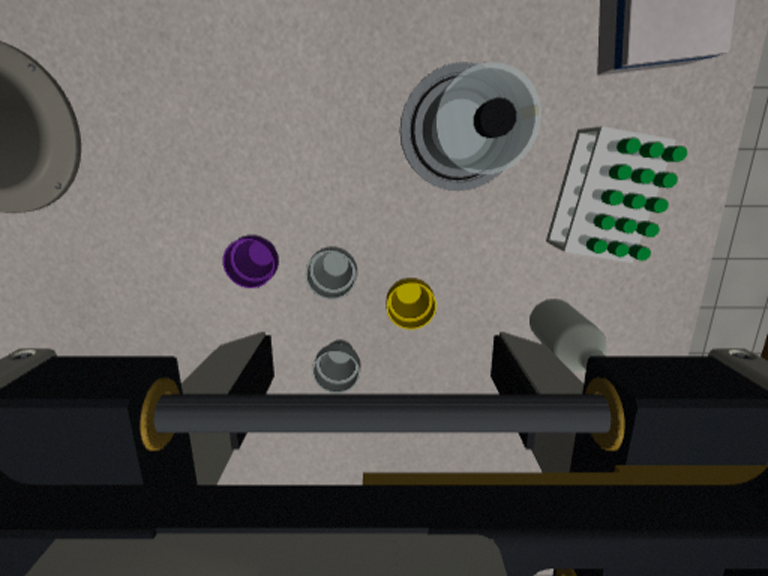

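Wrist view: cup B's rim is at (332,271), cup A's at (337,368), the knob top at (497,117) and the plate disc at about (460,126). All are within about 5 mm of the predictions.

Run:
```python
from h import *
import pickle
im,i=pickle.load(open("w1.pkl","rb"))
for n,u,z in [("A",(337,368),64),("B",(332,271),64),("knob",(498,117),196),("plate",(460,126),16)]:
    print(n,pix2plane("",np.array(u)/1.5,z,i).round(1))
# take cover off
D=np.pi
arm.reach([593,2,300],[D,0,0])
im,i=wrist()
save("w2",im)
print(proj("",(593,2,196),i)*1.5)
```

```text
A [ 438.8 -310.9   64. ]
B [ 436.5 -172.3   64. ]
knob [598.7   1.5 196. ]
plate [598.3   4.3  16. ]
[381.88580514 281.26736528]
```

View pics/w2.png

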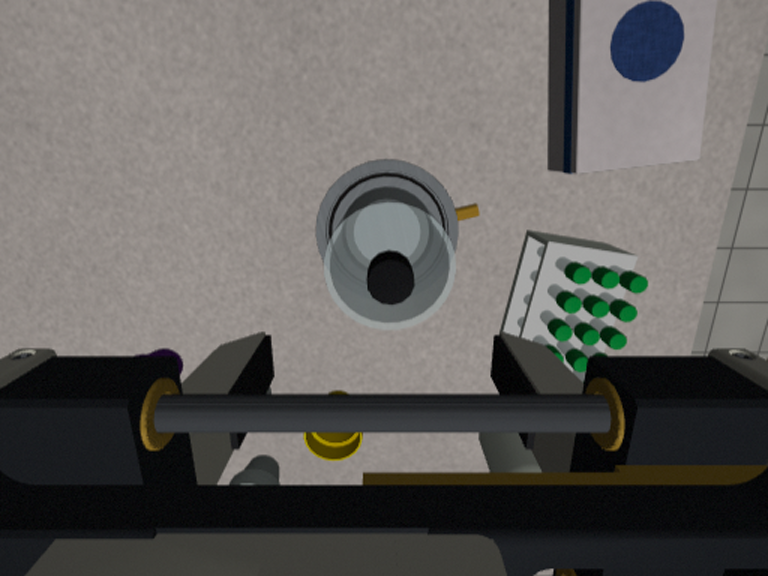

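The knob top is at (390,281), about 3 mm further in x than assumed, so I use (596,2). Now I lift the cover off.

Run:
```python
from h import *
D=np.pi
arm.set_gripper(0.65)
arm.move_linear([596,2,167],vel=120,force_limit=15)
arm.set_gripper(0.0,strength=40)
s=arm.read_state();print(s["gripper_width"]*92,s["ee_pos"],s["wrist_force"])
arm.move_linear([596,2,230],vel=100)
arm.move_linear([440,140,230],vel=200)
print(arm.read_state()["wrist_force"])
print(arm.move_linear([440,140,148],vel=50,force_limit=8))
s=arm.read_state();print(s["ee_pos"],s["wrist_force"])
arm.set_gripper(0.65)
arm.move_linear([440,140,300],vel=200)
arm.reach([594,-60,300],[D,0,0])   # view plate
im,i=wrist(); save("w3",im); 
import pickle;pickle.dump((im,i),open("w3.pkl","wb"))
print(arm.read_state()["clock"],proj("",(596,3,12),i)*1.5)
```

```text
31.10472314509301 [596.54171697   1.92920193 167.31169501] [ 1.59664928 -0.66959425  0.78308314]
[ 1.37307446  0.02914912 -5.68914407]
True
[440.60395392 139.99552582 154.82598607] [ 0.94462454 -0.72733174  3.84909376]
12.7667 [384.67145389 172.69912343]
```

View pics/w3.png

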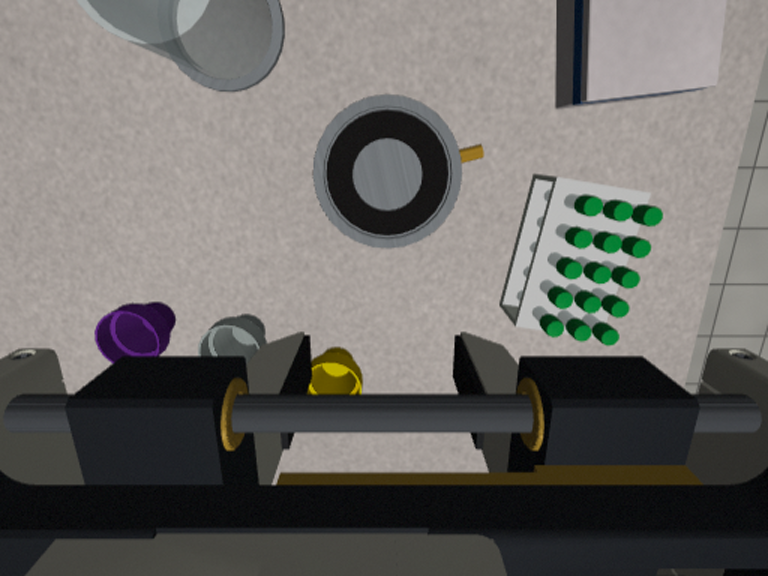

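The plate is clear: its black ring is centred at about (388,172), and the cover stands at upper left. Next I fit the ring and take a view over the cups.

Run:
```python
from h import *
import pickle
def ring(im,i,cam,guess):
    m=(im.max(2)<40).astype(np.uint8); n,l,st,c=cv2.connectedComponentsWithStats(m)
    k=min((k for k in range(1,n) if st[k,4]>150),key=lambda k:np.hypot(*(c[k]-guess)))
    ct=max(cv2.findContours((l==k).astype(np.uint8),0,cv2.CHAIN_APPROX_NONE)[0],key=len)[:,0]
    w=np.array([pix2plane(cam,u,12,i)[:2] for u in ct]).astype(np.float32)
    return cv2.minEnclosingCircle(w), cv2.fitEllipse(w)
im,i=pickle.load(open("w3.pkl","rb")); print(ring(im,i,"",(258,115)))
for c in("scene","side"):
    print(c,ring(arm.get_image(c),None,c,proj(c,(596,3,12))))
arm.reach([435,-380,320],[np.pi,0,0])
im,i=wrist(); save("w4",im);pickle.dump((im,i),open("w4.pkl","wb"))
print(proj("",(434,-315,64),i)*1.5,proj("",(433,-177,64),i)*1.5)
```

```text
(((598.0693359375, 1.2203601598739624), 62.46987533569336), ((598.030029296875, 1.1210556030273438), (122.42499542236328, 123.31626892089844), 87.71133422851562))
scene (((595.8441772460938, 0.24826760590076447), 62.394744873046875), ((595.7005004882812, 0.6756511330604553), (120.44227600097656, 121.2336654663086), 43.786495208740234))
side (((598.3394775390625, -3.3958606719970703), 59.61226272583008), ((598.501953125, -4.443438529968262), (107.83971405029297, 117.33895874023438), 105.11249542236328))
[380.26773603 171.69658791] [379.27364978   5.80758933]
```

View pics/w4.png

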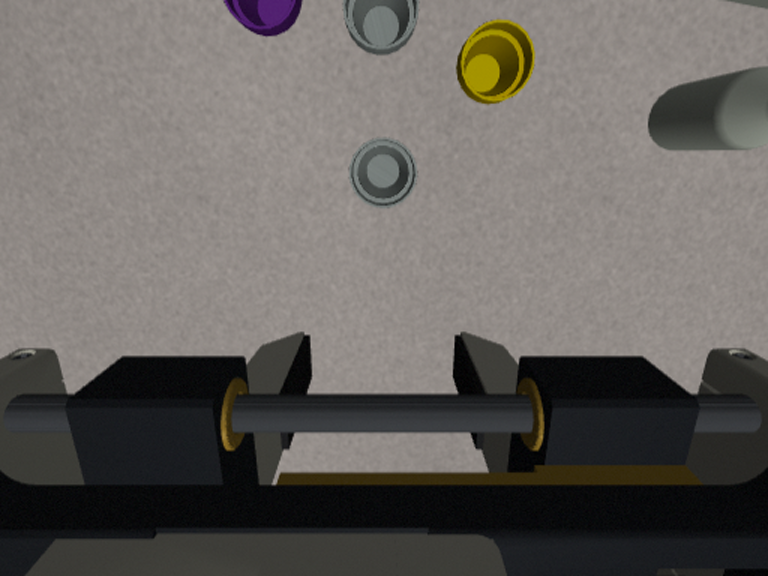

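Cup A's rim is at (382,172), giving about (436,-315.5). Cup B's is at about (380,15), giving about (434,-181). The plate is at about (597,1). Now I stack the cups.

Run:
```python
from h import *
O=[np.pi,0,-np.pi/2]; P=(597,1)
def cup(x,y,base):
    arm.set_gripper(1.0)
    arm.reach([x,y,150],O)
    print("down",arm.move_linear([x,y,45],vel=80,force_limit=15))
    arm.set_gripper(0.0,strength=20)
    s=arm.read_state();print("w",s["gripper_width"]*92,s["ee_pos"])
    arm.move_linear([x,y,190],vel=150)
    arm.move_linear([P[0],P[1],190],vel=200)
    arm.move_linear([P[0],P[1],base+60],vel=120)
    arm.dwell(.3)
    print("width",arm.read_state()["gripper_width"]*92,"touch",arm.move_linear([P[0],P[1],base+41],vel=25,force_limit=8))
    s=arm.read_state();print("pos",s["ee_pos"],"expect z",base+45,s["wrist_force"])
    arm.set_gripper(1.0)
    arm.move_linear([P[0],P[1],220],vel=150)
cup(436,-315.5,12)
cup(434.5,-181,36)
arm.reach([597,-80,300],[np.pi,0,0])
im,i=wrist(); save("w5",im); import pickle;pickle.dump((im,i),open("w5.pkl","wb"))
sd=arm.get_image("side");sc=arm.get_image("scene")
u=proj("side",(520,60,60)).astype(int)
cv2.imwrite("pics/both5.png",np.hstack([cv2.resize(im,(512,384)),cv2.resize(sd[120:320,160:360],(384,384),interpolation=cv2.INTER_CUBIC)])[:, :800])
print(proj("",(597,1,100),i), arm.read_state()["clock"])
```

```text
down False
w 64.92039719708997 [ 436.05337314 -315.62900478   45.11720164]
width 64.62282641432404 touch True
pos [596.71283588   0.79363559  56.76656417] expect z 57 [-1.10860387  0.18114529  4.56832354]
down False
w 64.51768624267982 [ 434.4926072  -180.96143584   45.06919187]
width 64.44393751151694 touch True
pos [597.03805478   1.00728746  80.79267786] expect z 81 [-0.9762469   0.09125973  3.61555958]
[255.00523528 102.35504277] 36.375
```

View pics/both5.png

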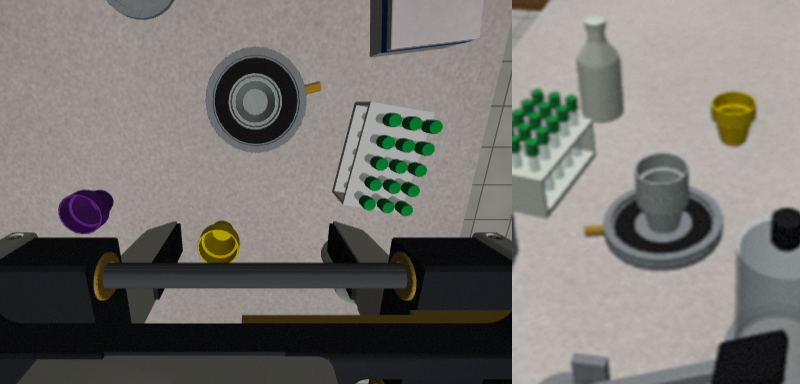

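Both cups seated at the expected contact heights (56.8 and 80.8 against 57 and 81), and the stack is upright and centred. Next I re-measure the cover, since it may have been knocked.

Run:
```python
from h import *
arm.reach([440,60,330],[np.pi,0,0])
im,i=wrist()
g=im.max(2); m=(g<40).astype(np.uint8); m[210:]=0
n,l,st,c=cv2.connectedComponentsWithStats(m)
for k in range(1,n):
    if st[k,4]>150: print(st[k],c[k]*1.5,pix2plane("",c[k],182,i).round(1))
for cam in("scene","side"):
    q=arm.get_image(cam);u=proj(cam,(440,140,175));x,y=u.astype(int)
    m=(q[y-40:y+40,x-40:x+40].max(2)<40).astype(np.uint8);n,l,st,c=cv2.connectedComponentsWithStats(m)
    for k in range(1,n):
        if st[k,4]>30: p=c[k]+[x-40,y-40];print(cam,st[k,2:],pix2plane(cam,p,168,None).round(1))
save("w6",im); print(proj("",(440,140,184),i)*1.5,arm.read_state()["clock"])
```

```text
[ 458    8   24  145 1149] [703.73759791 116.49608355] [660.7 164.8 182. ]
[234  52  31  34 801] [373.5093633  102.70973783] [435.  173.3 182. ]
[ 308  150   71   60 1653] [505.75408348 261.07894737] [534.4  62.9 182. ]
scene [ 12  14 133] [432.7 173.5 168. ]
side [ 15  21 268] [434.1 170.  168. ]
[380.89766181 154.25751037] 37.3833
```

View pics/w6.png

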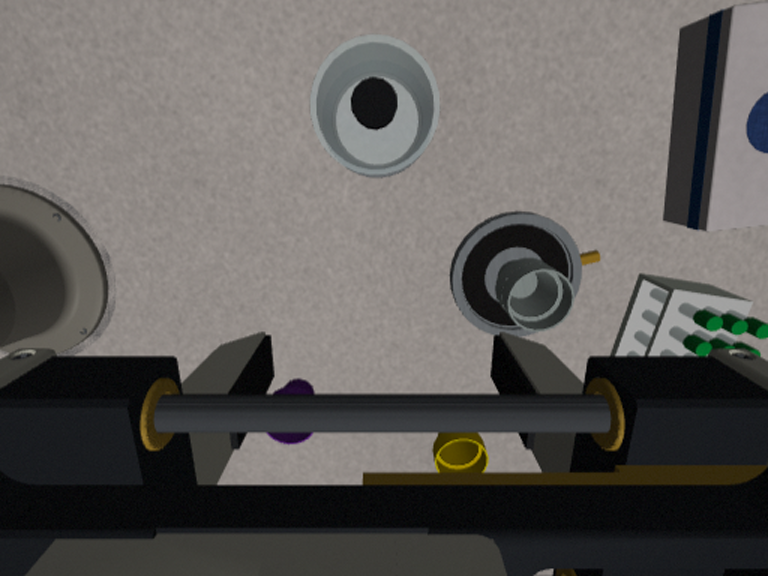

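The cover has indeed been knocked, to about (434.5,172.5); the wrist, scene and side views agree. It is upright, with the knob at (373,103). I grasp it there.

Run:
```python
from h import *
D=np.pi;x,y=434.5,172.5;P=(597,1)
arm.set_gripper(0.65)
arm.reach([x,y,230],[D,0,0])
print(arm.move_linear([x,y,155],vel=80,force_limit=10))
arm.set_gripper(0.0,strength=40)
s=arm.read_state();print(s["gripper_width"]*92,s["ee_pos"])
arm.move_linear([x,y,310],vel=100)
arm.move_linear([*P,310],vel=150)
arm.dwell(.3)
# check carried cover before lowering
for cam in("side","scene"):
    q=arm.get_image(cam)
    if cam=="side": cv2.imwrite("pics/s7.png",cv2.resize(q[80:300,130:400],None,fx=2,fy=2))
arm.move_linear([*P,185],vel=80); arm.dwell(.2)
print(arm.read_state()["wrist_force"],arm.move_linear([*P,160],vel=20,force_limit=7))
s=arm.read_state();print(s["ee_pos"],s["wrist_force"],s["gripper_width"]*92)
arm.set_gripper(0.65)
arm.move_linear([*P,300],vel=150)
arm.reach([597,-80,330],[D,0,0])
im,i=wrist()
m=(im.max(2)<40).astype(np.uint8); m[210:]=0
n,l,st,c=cv2.connectedComponentsWithStats(m)
for k in range(1,n):
    if st[k,4]>150: print(st[k],pix2plane("",c[k],194,i).round(1))
sd=arm.get_image("side")
cv2.imwrite("pics/both8.png",np.hstack([cv2.resize(im,(512,384)),cv2.resize(sd[150:270,180:270],(288,384),interpolation=cv2.INTER_CUBIC)]))
print(arm.read_state()["clock"])
```

```text
False
31.179041880488075 [434.92356712 172.54298045 155.16040664]
[ 0.50319388 -0.40798091 -5.68161995] True
[597.16875981   1.01137855 167.02662022] [-0.6052282  -0.36826841  5.52429248] 31.320128869586934
[372   0   6  54 227] [708.5  68.5 194. ]
[240  84  31  32 754] [596.5   2.6 194. ]
49.2833
```

View pics/both8.png

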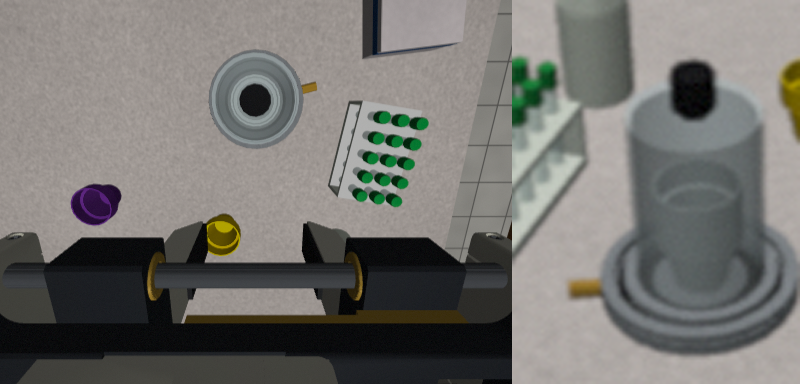

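The cover is seated (contact at z=167.0, as it was originally), with the knob at (596.5,2.6) and the cups visible inside. Next I locate the lever pad.

Run:
```python
from h import *
arm.set_gripper(0.0)
arm.reach([440,255,350],[np.pi,0,0])
im,i=wrist()
def blob(im,cam,i,r=45,lo=0):
    u=proj(cam,(449,350,186),i);x,y=u.astype(int);y0=max(y-r,0);x0=x-r
    m=(im[y0:y+r,x0:x+r].max(2)<40).astype(np.uint8);n,l,st,c=cv2.connectedComponentsWithStats(m)
    for k in range(1,n):
        if st[k,4]>80:
            p=c[k]+[x0,y0];print(cam or "wrist",st[k],p,pix2plane(cam,p,182,i).round(1))
blob(im,"",i,60);blob(arm.get_image("scene"),"scene",None);blob(arm.get_image("side"),"side",None)
save("w9",im);print([ (proj("",(a,350,186),i)*1.5).round() for a in (449,600)])
```

```text
wrist [  36   36   51   49 2302] [262.7497828   88.01303215] [449.5 350.2 182. ]
scene [ 33  34  24  26 401] [413.77805486 198.5361596 ] [450.7 349.5 182. ]
side [ 26  32  39  32 936] [283.75106838 309.01816239] [448.8 350.4 182. ]
[array([394., 132.]), array([602., 132.])]
```

View pics/w9.png

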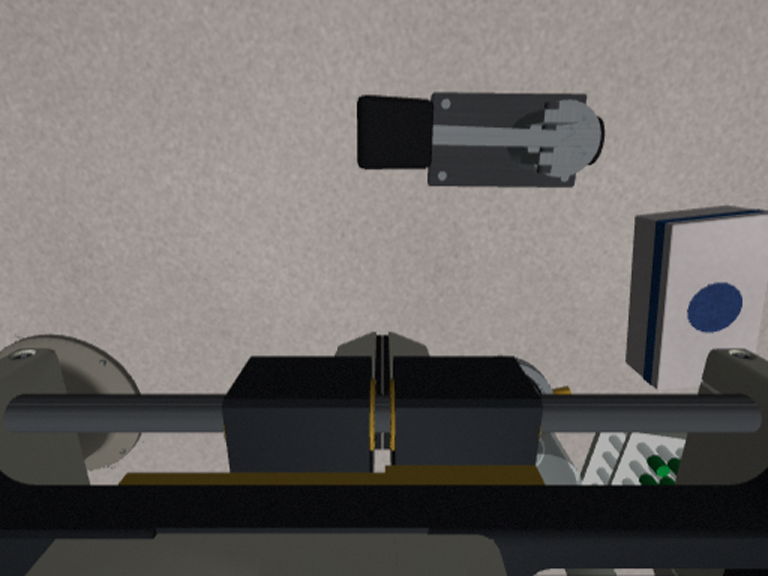

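The pad is at (449.5,350,182), with all three views agreeing, and the arm runs along about +x. Now four strokes from above.

Run:
```python
from h import *
O=[np.pi,0,np.pi/2];x,y=442,350
arm.reach([x,y,240],O)
for k in range(4):
    arm.move_linear([x,y,200],vel=150)
    h=arm.move_linear([x,y,72],vel=70,force_limit=24)
    arm.dwell(.2)
    s=arm.read_state();print(k,h,s["ee_pos"].round(1),s["wrist_force"].round(1))
    if k==0: sd=arm.get_image("side")
    arm.move_linear([x,y,215],vel=120); arm.dwell(.5)
    print("  up force",arm.read_state()["wrist_force"].round(1))
arm.move_linear([x,y,300],vel=150)
arm.reach([400,250,350],[np.pi,0,0])
cv2.imwrite("pics/lev10.png",np.hstack([sd[150:384,150:400],arm.get_image("side")[150:384,150:400]]))
print(arm.read_state()["clock"])
```

```text
0 True [442.8 350.2  83.6] [-3.7 -2.4 14.8]
  up force [0.4 0.6 0.5]
1 True [442.9 350.2  83.6] [-3.9 -2.2 13.8]
  up force [0.3 0.7 0.3]
2 True [442.8 350.2  83.5] [-3.4 -2.  14.3]
  up force [-1.2  0.5  0.2]
3 True [442.9 350.2  83.6] [-3.8 -2.2 14.8]
  up force [ 0.5 -0.6  0.4]
70.3083
```

View pics/lev10.png

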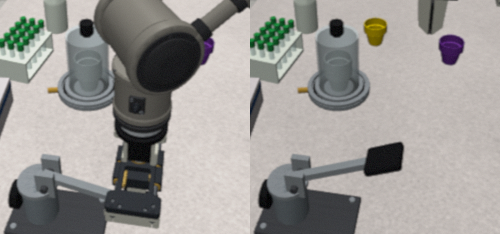

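The lever hit its stop on each stroke (83.6 mm at the 24 N limit) and came fully up each time. In the image the cover still stands on the plate. One numeric check, then I hand in.

Run:
```python
from h import *
for cam in("scene","side"):
    q=arm.get_image(cam)
    for n,p in(("knob",(597,1,179)),("pad",(449.5,350,182))):
        x,y=proj(cam,p).astype(int);r=20
        m=(q[y-r:y+r,x-r:x+r].max(2)<40).astype(np.uint8);_,l,st,c=cv2.connectedComponentsWithStats(m)
        k=1+st[1:,4].argmax();print(cam,n,pix2plane(cam,c[k]+[x-r,y-r],p[2]).round(1))
arm.job_done(); print(arm.read_state()["clock"])
```

```text
scene knob [594.    1.1 179. ]
scene pad [450.6 349.5 182. ]
side knob [596.9  -3.5 179. ]
side pad [448.8 350.5 182. ]
the job is handed in; nothing more can be done
the job is handed in; nothing more can be done
```

I nested both metal cups on the plate, put the cover back over them, pumped four full strokes and handed the job in at about 70 s of the 210 s allowed.

**Cups:** Only two metal cups were on the bench. Both seated at the expected contact heights, 56.8 and 80.8 mm measured against 57 and 81 mm expected. They looked upright and centred in the pictures; the purple and yellow cups were left alone.

**Cover:** It was knocked about 33 mm aside while on the bench, so I found it again before picking it up. It landed at the height it first stood at. My last checks put its knob 0.5 to 5 mm from the plate centre at (597, 1). The 5 mm comes from the side camera, which read the plate's ring off by about the same amount earlier.

**Lever:** All four strokes stopped at the same height, 83.6 mm, at the 24 N force limit. That height and force suggest the stop, though I had no direct reading of the lever angle. The final views show the pad back in its starting position.

**Bystanders:** The rack and bottle were not touched. No check failed; the camera readings differed from one another by up to about 5 mm.

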